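Tip a moulding insert up to the rim of its tube

ROBOT

A 6-joint arm with a two-finger parallel gripper is mounted at the origin on the work surface. World frame = base frame: x ahead of the robot, y to its left, z up, the work surface at z = 0. Lengths are in mm, angles in rad, forces in N, time in s.
With the tool pointing down it reaches from about 300 to 775 mm from the base axis. Payload 14.6 kg.
Tool frame: the origin (TCP) lies on the centre line of the jaws, within the pads' length; the fingertips stand 11 mm ahead of it and the grasp point (between the pads) lies 8 mm behind it; z points along the fingers, y is the direction in which the jaws open and shut (so a half turn about z gives the same grasp; the last joint's range is limited). The gripper opens to 85 mm and grips with 20 to 120 N. Pads are 22 mm wide; open, the fingers measure 114 mm over their backs; the gripper's body (76 mm by 85 mm) begins 54 mm behind the grasp point. The pads swing forward as they close: fully open they stand 13 mm farther back than shut.
Start: joints at [1.255, 0.3, 1.521, -0, 1.321, -0.067], TCP at [135.431, 533.055, 242.281] pointing down, gripper open.
Joint ranges: [-3.03, 3.03], [-0.79, 2.21], [0.23, 2.52], [-1.04, 4.18], [0, 3.07], [-2.55, 2.55]. Speed limits (rad/s): [2.22, 2.22, 2.57, 3.14, 3.14, 3.14].

INTERFACE

Orientations are given as a 3x3 rotation matrix whose columns are the frame's x, y, z axes.
In Python, from plant import env, eyes, job_done gives the robot as it stands. The module is installed in compiled form; this text tells all that it offers.
- The arm moves only by the tool play_rows, never from a script. Its argument "series" is a list of rows, each a list of 5 numbers: the shift along the world's x, y, z in units of 25 mm (1.0 is 25 mm), then the turn about the world's z in units of 6 degrees (1.0 is 6 degrees), then the finger opening in mm, from 0 to 85.4. In form: [[x, y, z, turn, jaw], ...]. A call has 1 to 10 rows; each row shifts and turns the pose as measured when the row begins; what a row does not reach is not made up. A row lasts 1/12 s, in which the tool goes at most 41.7 mm and 7.16 degrees, less where a joint would pass 70% of its speed; a pose out of reach is approached as far as the arm can. A call is refused whole if a number of a shift passes 1 or a number of a turn 1, either way. A call with a gripper value outside its range is refused whole. The fingers move at their own pace and stop on an object; "newtons" is the grip in N (left out, the last holds). Time passes only in rows, so rows that do not move let the fingers close. It gives the time, the measured TCP pose, the force and the opening at its end, in the units of the state.
- env.sense(): the state, without advancing time (a new reading comes with each control period).
- eyes.get_image(name): name is "side" or "top" or "wrist"; returns (picture, depth): 400x640x3 uint8, red, green, blue; 400x640 float32, mm along the optical axis (not along the pixel's ray), 0 where there is no reading.
- eyes.camera_info(name): a dict with "K" (3x3 intrinsics, pixels), "T" (4x4, takes a point from camera to world coordinates); the wrist camera has in their place "T_tool_cam" (4x4, takes a point from camera to tool coordinates, whose origin is the TCP and whose axes are the flange's). Camera axes: x right, y down, z forward; pixel columns grow to the right and rows downward; lengths in mm; the calibration is good to about 2 mm. A picture is of the moment at which its call begins: read the wrist's pose just before it. camera_info takes no time and is no camera call.
- job_done(): hands the job in, once; it reports no verdict.
The state is a dict: "clock": time; "joint_positions": joint angles; "qvel": joint speeds; "joint_torque": joint torques, N m; "tool_pos": TCP position; "tcp_rot": TCP orientation; "force": force on the tool from outside, world axes, zero at the start; "moment": the same for the moment, N m; "gripper_width": opening from 0.0 (shut) to 1.0 (fully open).
Only numpy, scipy, OpenCV 4.12 (cv2) and the standard library are available. Lean on these libraries where they do the work, as an engineer would, in place of code of your own. Each camera call takes 0.05 s, during which the arm holds its last target.

TASK

Of the two pivoting clear tubes, tip the LONGER one mouth-down by pressing on the flat ear at its side, slowly, and stop the moment the front brass insert has slid down to the little lip at the mouth. Leave it lying there inside the tube, ready to be picked with tweezers: it must not fall out, the tube must not be tipped on steeply or with a jerk, and the robot must not touch the insert.

Things in the scene. Friction and masses are not known exactly. Their poses are not given: they have to be found in the camera images.
- long_ear (a point): Press point on top of the longer tube's ear: flat aluminium plate, 48 mm along the tube, reaching 17 to 68 mm left of its centre line (this point: 48 mm). z is the plate's normal, x to the mouth. Starts 161 to 191 mm up, level. Tube and ear tilt on a stiff pin (about 6 N here) 56 mm behind and 11 mm below this point, along y, and stay where left. 4 mm down tilts about 4 degrees.
- long_rim (a point): Mouth of the longer tube: inner face of its 3.5 mm high white lip, on the centre line, level with an insert's centre. x along the tube out of the mouth (dips as it tilts; level at start), z up from its floor. Tube: clear channel open on top, inside 154 mm long, 25 wide; 35 outside; on a 110 x 100 mm grey plinth with two cheeks. The shorter tube: same make, 98 mm long.
- front_insert: The brass insert nearer the mouth of two in the longer tube: cylinder 20 mm across, 21 long, lying along it. Origin at its centre, x along the tube. Starts 90 to 112 mm behind the lip. Slides only when the tube dips 13 to 25 degrees (friction varies), then runs to the lip in about 1 s and rests with its centre 10.5 mm behind it. Tipped fast or steeply (past 40 degrees) it may tumble out.
- long_tube (a joint): Tilt of the longer tube on its pin, rad: 0 level as it starts, positive mouth-down, up to 1.3. It turns as it is pressed and stays where it is left. Pressing the ear at 20 mm/s tilts it at about 0.4 rad/s; 1.8 rad/s is a jerk.
Mind the look-alikes: they are no part of the job. What is shaped like the front_insert but blue or turquoise is not meant.

How it is judged:
By the outcome, as a careful person would: the job done as asked, in the order asked, and still so for the second after the job is handed in, with the robot touching nothing.
It also fails if it takes over 42 s, if anything falls off the work surface, if the arm or the gripper's body presses on something with over 40 N, if the wrist force passes 120 N, or if a joint passes its speed limit or range.

## Working session

There is one attempt and no reset: what is moved stays moved. The work goes in short steps, Python scripts to look and compute and a tool call to move; the robot and the scene stay as the last step left them, time stands still between calls to the robot, and variables do not carry over. Pictures are saved under pics/ and viewed, and the job is handed in when it is done.

Besides the shell and the picture viewer there is one more tool, called after ">>>" by a JSON object that holds its "method" and its "body", one argument or row to a line. play_rows: Moves the arm, as the interface text tells. Its arguments: {"type":"object","properties":{"series":{"type":"array"},"newtons":{"type":"number"}},"required":["series"]}

```bash
mkdir -p pics
cat > h.py <<'E'
from plant import env, eyes, job_done
import numpy as np, cv2
def snap(n,f):
    p,d=eyes.get_image(n); cv2.imwrite(f'pics/{f}.png',cv2.cvtColor(p,cv2.COLOR_RGB2BGR)); np.savez(f'pics/{f}.npz',p=p,d=d); return p,d
def pts(n,d):
    c=eyes.camera_info(n);K=np.array(c['K']);T=np.array(c['T'])
    v,u=np.mgrid[0:400,0:640]
    P=np.stack([(u-K[0,2])/K[0,0]*d,(v-K[1,2])/K[1,1]*d,d],-1)
    return P@T[:3,:3].T+T[:3,3]
E
python3 - <<'E'
from h import *
s=env.sense();print(s)
for n in('side','top'):
    snap(n,n+'0'); c=eyes.camera_info(n);print(n,np.round(c['K'],1).tolist(),np.round(c['T'],3).tolist())
E
```

```text
{'clock': 0.0, 'joint_positions': array([ 1.25538152e+00,  3.00490532e-01,  1.52163284e+00,  2.19488957e-05,
        1.32070604e+00, -6.65948899e-02]), 'qvel': array([ 8.30815202e-05, -2.28131125e-04, -2.04466064e-04,  4.24565351e-04,
       -7.47287129e-04,  3.54287270e-04]), 'joint_torque': array([ 2.39103283e-03, -5.43498802e+01, -3.61809576e+01,  1.51887360e-05,
        3.74273717e-03, -1.96490316e-05]), 'tool_pos': array([135.36354608, 532.83351811, 241.68875751]), 'tcp_rot': array([[-9.69202342e-01,  2.46265419e-01, -4.03869764e-04],
       [ 2.46265729e-01,  9.69201643e-01, -1.16914001e-03],
       [ 1.03512485e-04, -1.23259252e-03, -9.99999235e-01]]), 'force': array([-0.15689776,  0.21835073, -0.2385144 ]), 'moment': array([ 0.01952593, -0.00890397, -0.03481294]), 'gripper_width': 0.9997767548211565}
side [[420.6, 0.0, 321.7], [0.0, 420.6, 194.6], [0.0, 0.0, 1.0]] [[0.986, -0.116, 0.121, 417.059], [-0.168, -0.666, 0.727, -661.061], [-0.004, -0.737, -0.676, 733.261], [0.0, 0.0, 0.0, 1.0]]
top [[478.0, 0.0, 312.9], [0.0, 478.0, 200.4], [0.0, 0.0, 1.0]] [[-0.018, -0.978, 0.208, 344.271], [-1.0, 0.017, -0.005, -32.62], [0.002, -0.208, -0.978, 1000.645], [0.0, 0.0, 0.0, 1.0]]
```

View pics/side0.png

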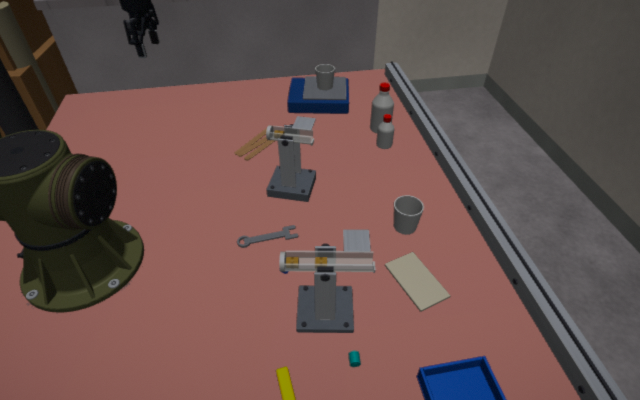

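View pics/top0.png

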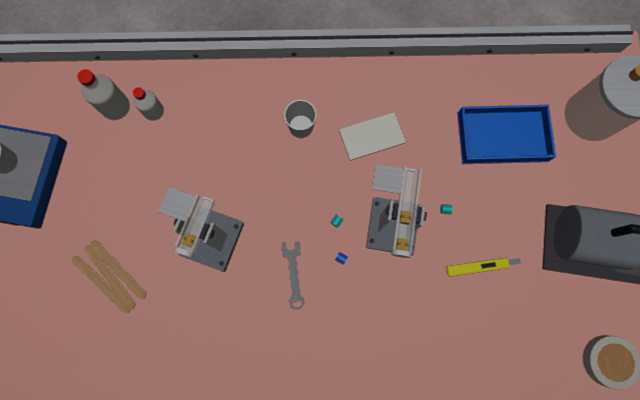

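The side view shows the longer tube at (328,260) and the shorter at (290,135). In the top view the longer tube is at (405,212) with two brass inserts at (405,217) and (402,244), and its ear is at (389,179). The shorter tube is at (195,226) with one insert. Next I'll enlarge this and measure.

Run:
```python
from h import *
z=np.load('pics/top0.npz');p,d=z['p'],z['d']
cv2.imwrite('pics/c0.png',cv2.cvtColor(cv2.resize(p[150:270,340:460],None,fx=5,fy=5,interpolation=cv2.INTER_CUBIC),cv2.COLOR_RGB2BGR))
P=pts('top',d)
def g(n,u,v): print(n,(u,v),P[v,u].round(1),p[v,u])
for n,u,v in[('ear',380,178),('ear',389,179),('ear',389,188),('ear',398,175),('ins',405,217),('ins2',402,244),('floor',412,176),('short',195,226),('shortear',178,203),('table',340,300)]:g(n,u,v)
# ear mask: height 155..195 and left region
X,Y=P[...,0],P[...,1];Z=P[...,2]
m=(Z>150)&(Z<200)
m[:, :360]=0;m[:,440:]=0
v,u=np.nonzero(m);print(u.min(),u.max(),v.min(),v.max(),X[m].min(),X[m].max(),Y[m].min(),Y[m].max())
hsv=cv2.cvtColor(p,cv2.COLOR_RGB2HSV)
b=(cv2.inRange(hsv,(12,120,70),(28,255,255))>0)
n,l,s,c=cv2.connectedComponentsWithStats(b.astype(np.uint8))
for i in range(1,n):
    if s[i,4]>15: print(s[i],c[i].round(1),np.median(P[l==i],0).round(1))
for r in range(164,262,4): 
    print(r,' '.join('%3d'%t for t in Z[r,364:432:3]))
```

```text
ear (380, 178) [ 562.  -159.6  161.3] [132 135 138]
ear (389, 179) [ 560.3 -176.1  159.5] [134 136 139]
ear (389, 188) [ 542.9 -174.9  161.9] [137 138 142]
ear (398, 175) [ 566.9 -192.4  162. ] [138 139 143]
ins (405, 217) [ 490.2 -201.6  157.2] [134 107  55]
ins2 (402, 244) [ 442.  -193.9  155.2] [144 117  64]
floor (412, 176) [ 570.6 -222.8  139.1] [155 147 145]
short (195, 226) [482.3 176.6 145.9] [136 136 137]
shortear (178, 203) [519.3 201.  174.2] [135 137 141]
table (340, 300) [ 3.472e+02 -8.990e+01 -2.000e-01] [162 118 110]
372 425 164 257 419.1084892608701 588.7760345126508 -238.74439643484246 -144.12442781964367
[635  66   5  11  40] [637.4  70.6] [ 759.9 -653.3  171.8]
[400 211  11  13 120] [405.2 216.8] [ 490.5 -202.   154.9]
[182 233  14  14 111] [188.5 239.5] [454.4 180.9 167.9]
[397 238  11  12 109] [401.8 243.6] [ 442.3 -193.3  155.2]
[446 258  64  19 196] [474.8 267.2] [ 405.9 -368.2    8.9]
[ 599  344   35   37 1034] [615.9 362.2] [ 219.7 -619.8   29. ]
164  -1  -1   0   0 160   0  -2  -4  -2  -4  -3   0  -5  -1  -2   0   0  -2   0   2  -1  -1  -4
168  -3  -4   0   
[... 1589 characters left out ...]
 160  10  -4  -1  -1   0   1
236  -3   6   9   9  12   8  11   8  10   9 155 141 137 135 137 143 159  10  -2  -1   1  -1  -2
240   0  11  12  17  10  11   9  14  10  13 161 151 156 156 154 148 161  -2  -2  -2  -2  -2  -6
244  -6  13  14   9  12  11  10   9  10  11 160 157 157 153 151 152  11  -3   2  -2  -1  -5  -1
248  -2   0   7   9   8  10   9   9  10  10 160 152 155 156 149 158  14   0   0   0   0   0  -1
252   0  -5  -2  -1  -2   0  -3  -6   0 157 162 165 169 166 163 161   8   0  -3   0   0   1  -4
256   0  -1  -4  -1  -3   1  -2   0  -1  -5  -6 142 149 155 159 160   1   0  -3  -2  -1   0  -4
260  -3  -3   0  -3  -1  -1   2   0  -3   0  -1  -2  -2  -4  -1  -1  -1   0  -6   0  -2  -2  -4
```

View pics/c0.png

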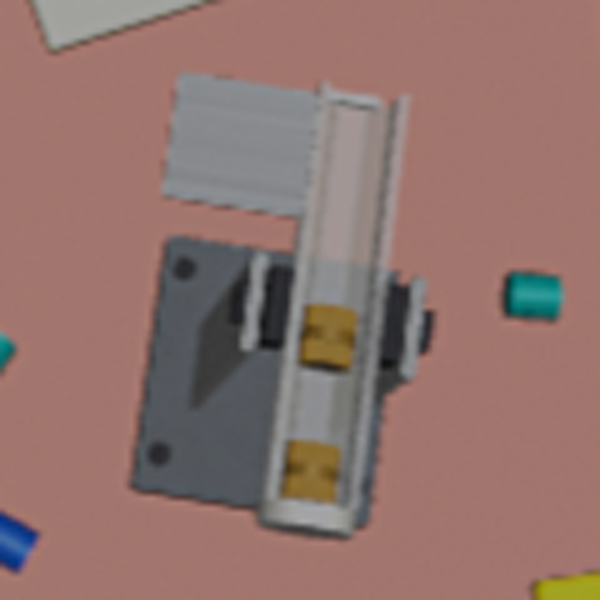

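Run:
```python
from h import *
z=np.load('pics/top0.npz');p,d=z['p'],z['d'];P=pts('top',d)
m=np.zeros((400,640),np.uint8);m[160:195,370:403]=1
m=(m>0)&(P[...,2]>150)&(P[...,2]<170)
Q=P[m];zz=np.median(Q[:,2])
# recast on plane
r=cv2.minAreaRect(Q[:,:2].astype(np.float32));print(r,zz,np.ptp(Q[:,0]))
for deg in(-8,-9,-10,-11,-12):
    a=np.radians(deg);x=np.array([np.cos(a),np.sin(a)]);y=np.array([-x[1],x[0]])
    # tube walls: z>150 pixels in tube area
    c=np.array([466.4,-197.7]);s=(Q[:,:2]-c)@x;t=(Q[:,:2]-c)@y
    print(deg,np.percentile(s,[1,50,99]).round(1),np.percentile(t,[0.5,50,99]).round(1), ((np.array([490.5,-202])-c)@x).round(1))
# rays at lip corner pixels & pin cheek on plane z=160 / 150
c=eyes.camera_info('top');K=np.array(c['K']);T=np.array(c['T'])
def ray(u,v,h):
    dd=T[:3,:3]@np.array([(u-K[0,2])/K[0,0],(v-K[1,2])/K[1,1],1]);o=T[:3,3];return (o+dd*(h-o[2])/dd[2]).round(1)
print('lip',ray(340+355/5,150+100/5,145),'earcorners',[ray(340+a/5,150+b/5,160.5) for a,b in((180,74),(163,192),(305,215),(320,92))],'cheeks',ray(340+255/5,150+300/5,156),ray(340+417/5,150+330/5,156))
```

```text
((560.8742065429688, -174.78939819335938), (55.03666305541992, 48.989410400390625), 79.0608901977539) 160.2401754014353 56.98867148224872
-8 [ 66.6  89.4 113.8] [ 9.7 36.4 63.2] 24.5
-9 [ 66.1  88.7 113.2] [11.2 38.1 64.7] 24.5
-10 [ 65.3  88.3 112.4] [12.6 39.8 66.2] 24.5
-11 [ 64.7  87.5 111.5] [13.9 41.3 67.7] 24.5
-12 [ 63.9  86.6 110.7] [15.  42.8 69.3] 24.5
lip [ 580.5 -220.3  145. ] earcorners [array([ 587.2, -153.6,  160.5]), array([ 543. , -145.4,  160.5]), array([ 533.6, -196.3,  160.5]), array([ 579.5, -204.3,  160.5])] cheeks [ 503.6 -177.4  156. ] [ 491.6 -235.   156. ]
```

>>> {"method": "play_rows", "body": {
  "series": [
    [0.3,-0.5,0.2,0.2,0],
    [0.6,-1,0.2,0.2,0],
    [0.6,-1,0,0.2,0],
    [0.6,-1,0,0.1,0],
    [0.6,-1,0,0,0],
    [0.6,-1,0,0,0],
    [0.6,-1,0,0,0],
    [0.6,-1,0,0,0],
    [0.6,-1,0,0,0],
    [0.6,-1,0,0,0]
  ]
}}

```text
clock: 0.93
tool_pos: [278.4, 286.4, 248.1]
tcp_rot: [[-0.987, 0.164, -0.003], [0.164, 0.987, -0.007], [0.002, -0.007, -1.0]]
force: [0.8, -0.0, 0.3]
gripper_width: 0.003
```

>>> {"method": "play_rows", "body": {
  "series": [
    [0.65,-1,0,0,0],
    [0.65,-1,0,0,0],
    [0.65,-1,0,0,0],
    [0.65,-1,0,0,0],
    [0.65,-1,0,0,0],
    [0.65,-1,0,0,0],
    [0.65,-1,0,0,0],
    [0.65,-1,0,0,0],
    [0.65,-1,0,0,0],
    [0.65,-1,0,0,0]
  ]
}}

```text
clock: 1.77
tool_pos: [444.8, 21.4, 247.4]
tcp_rot: [[-0.987, 0.163, -0.004], [0.163, 0.987, -0.007], [0.003, -0.007, -1.0]]
force: [-0.3, 0.4, -0.7]
gripper_width: -0.001
```

>>> {"method": "play_rows", "body": {
  "series": [
    [0.6,-0.95,0,0,0],
    [0.6,-0.95,0,0,0],
    [0.6,-0.95,0,0,0],
    [0.6,-0.95,0,0,0],
    [0.6,-0.9,0,0,0],
    [0.5,-0.7,0,0,0],
    [0.4,-0.5,0,0,0],
    [0.2,-0.2,0,0,0],
    [0,0,0,0,0]
  ]
}}

```text
clock: 2.52
tool_pos: [551.6, -144.8, 243.4]
tcp_rot: [[-0.986, 0.169, -0.01], [0.169, 0.986, -0.005], [0.009, -0.007, -1.0]]
force: [-0.3, -0.2, -0.5]
gripper_width: -0.002
```

>>> {"method": "play_rows", "body": {
  "series": [
    [0.3,-0.5,-0.3,0,0],
    [0.3,-0.5,-0.4,0,0],
    [0,0,-0.6,0,0],
    [0,0,-0.5,0,0],
    [0,0,-0.3,0,0],
    [0,0,0,0,0]
  ]
}}

```text
clock: 3.02
tool_pos: [565.4, -166.2, 189.1]
tcp_rot: [[-0.986, 0.166, -0.011], [0.166, 0.986, -0.005], [0.01, -0.006, -1.0]]
force: [-0.0, -0.1, 0.1]
gripper_width: 0.004
```

Run:
```python
from h import *
s=env.sense();print(s['clock'],s['tool_pos'],s['force'])
p,d=snap('top','top1');q,e=snap('side','side1')
a=cv2.resize(p[140:260,330:450],(400,400),interpolation=cv2.INTER_CUBIC);b=cv2.resize(q[190:310,260:380],(400,400),interpolation=cv2.INTER_CUBIC)
cv2.imwrite('pics/c1.png',cv2.cvtColor(np.hstack([a,b]),cv2.COLOR_RGB2BGR))
w,_=snap('wrist','w1')
```

```text
3.0167 [ 565.41164372 -166.18534516  189.11028367] [-0.04321943 -0.14924729  0.09580485]
```

View pics/c1.png

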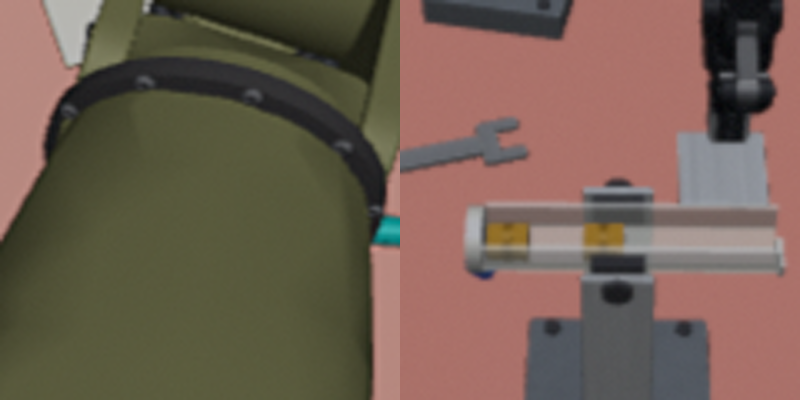

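View pics/w1.png

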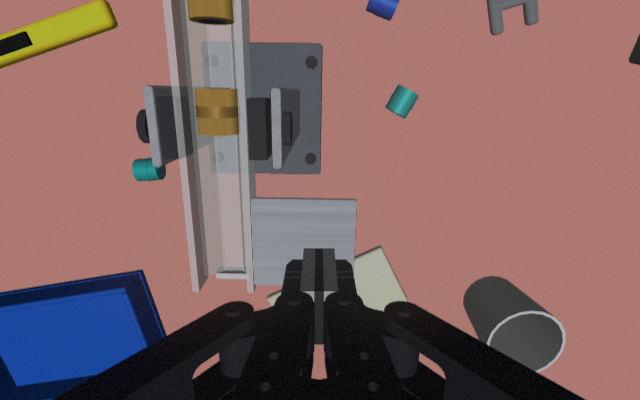

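Top view is blocked by the arm. The wrist view shows the shut fingertips at (319,265) over the ear (250–357, 200–285), front insert at (216,110), lip at (233,274). The position agrees with my measurement, so I'll descend and then press slowly.

>>> {"method": "play_rows", "body": {
  "series": [
    [0,-0.05,-0.25,0,0],
    [0,-0.05,-0.2,0,0],
    [0,0,-0.1,0,0],
    [0,0,-0.05,0,0],
    [0,0,0,0,0]
  ]
}}

```text
clock: 3.58
tool_pos: [566.8, -169.2, 177.4]
tcp_rot: [[-0.986, 0.166, -0.004], [0.166, 0.986, -0.007], [0.003, -0.008, -1.0]]
force: [0.3, -0.2, 0.3]
gripper_width: 0.003
```

>>> {"method": "play_rows", "body": {
  "series": [
    [0,0,-0.04,0,0],
    [0,0,-0.04,0,0],
    [0,0,-0.04,0,0],
    [0,0,-0.04,0,0],
    [0,0,-0.04,0,0],
    [0,0,-0.04,0,0]
  ]
}}

```text
clock: 4.08
tool_pos: [567.2, -169.4, 172.2]
tcp_rot: [[-0.986, 0.166, -0.003], [0.166, 0.986, -0.008], [0.001, -0.008, -1.0]]
force: [-1.9, 0.7, 6.3]
gripper_width: 0.0
```

```bash
cat > look.py <<'E'
from h import *
import sys
f=sys.argv[1]
s=env.sense();print(s['clock'],s['tool_pos'].round(1),s['force'].round(1))
q,e=snap('side','s'+f);w,_=snap('wrist','w'+f)
b=cv2.resize(q[210:300,270:390],(480,360),interpolation=cv2.INTER_CUBIC);a=cv2.resize(w[0:360,120:440],(320,360))
cv2.imwrite(f'pics/l{f}.png',cv2.cvtColor(np.hstack([a,b]),cv2.COLOR_RGB2BGR))
m=cv2.inRange(cv2.cvtColor(q,cv2.COLOR_RGB2HSV),(12,120,50),(28,255,255));m[:200]=0;m[320:]=0;m[:,:270]=0;m[:,400:]=0
n,l,st,c=cv2.connectedComponentsWithStats(m)
P=pts('side',e)
for i in range(1,n):
    if st[i,4]>15: print(st[i],c[i].round(1),np.median(P[l==i],0).round(1))
E
python3 look.py 2
```

```text
4.0833 [ 567.2 -169.4  172.2] [-1.9  0.7  6.3]
[286 256  12   7  73] [291.5 259.5] [ 441.1 -197.6  158.3]
[315 257  12   7  74] [321.  259.9] [ 491.1 -206.5  157.3]
```

View pics/l2.png

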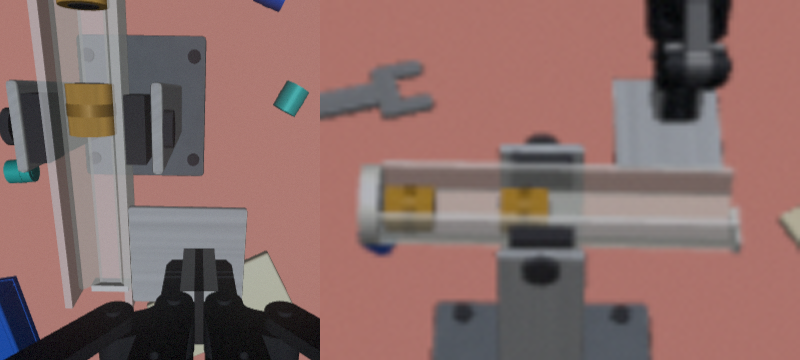

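Contact made (6.3 N at tip height ~161). Continuing slowly.

>>> {"method": "play_rows", "body": {
  "series": [
    [0,0,-0.04,0,0],
    [0,0,-0.04,0,0],
    [0,0,-0.04,0,0],
    [0,0,-0.04,0,0],
    [0,0,-0.04,0,0],
    [0,0,-0.04,0,0],
    [0,0,-0.04,0,0],
    [0,0,-0.04,0,0],
    [0,0,-0.04,0,0],
    [0,0,-0.04,0,0]
  ]
}}

```text
clock: 5.02
tool_pos: [568.0, -169.5, 167.2]
tcp_rot: [[-0.986, 0.166, 0.003], [0.166, 0.986, -0.01], [-0.004, -0.009, -1.0]]
force: [-2.7, 0.6, 5.5]
gripper_width: 0.002
```

```bash
python3 look.py 3
```

```text
5.0167 [ 568.  -169.5  167.2] [-2.7  0.6  5.5]
[287 254  12   7  72] [292.1 257.3] [ 441.6 -197.8  163.5]
[315 257  12   7  70] [321.1 259.7] [ 491.1 -207.4  157.8]
```

>>> {"method": "play_rows", "body": {
  "series": [
    [0,0,-0.05,0,0],
    [0,0,-0.05,0,0],
    [0,0,-0.05,0,0],
    [0,0,-0.05,0,0],
    [0,0,-0.05,0,0],
    [0,0,-0.05,0,0],
    [0,0,-0.05,0,0],
    [0,0,-0.05,0,0]
  ]
}}

```text
clock: 5.78
tool_pos: [568.7, -169.7, 161.6]
tcp_rot: [[-0.986, 0.166, 0.007], [0.165, 0.986, -0.011], [-0.009, -0.01, -1.0]]
force: [-1.1, 0.0, 5.7]
gripper_width: 0.005
```

```bash
python3 look.py 4
```

```text
5.7833 [ 568.7 -169.7  161.6] [-1.1  0.   5.7]
[287 252  12   8  73] [292.7 255.3] [ 442.9 -198.4  169.4]
[316 256  12   8  77] [321.4 259.3] [ 491.9 -207.2  158.5]
```

>>> {"method": "play_rows", "body": {
  "series": [
    [0,0,-0.04,0,0],
    [0,0,-0.04,0,0],
    [0,0,-0.04,0,0],
    [0,0,-0.04,0,0]
  ]
}}

```text
clock: 6.22
tool_pos: [569.4, -169.9, 159.9]
tcp_rot: [[-0.986, 0.165, 0.01], [0.165, 0.986, -0.013], [-0.012, -0.011, -1.0]]
force: [-2.2, 0.5, 6.0]
gripper_width: 0.005
```

```bash
python3 look.py 5
```

```text
6.2167 [ 569.4 -169.9  159.9] [-2.2  0.5  6. ]
[288 251  12   8  75] [293.2 254.5] [ 444.4 -197.9  171.2]
[316 256  12   8  77] [321.5 259.2] [ 492.1 -206.8  158.6]
```

>>> {"method": "play_rows", "body": {
  "series": [
    [0,0,-0.04,0,0],
    [0,0,-0.04,0,0],
    [0,0,-0.04,0,0]
  ]
}}

```text
clock: 6.57
tool_pos: [569.9, -170.0, 158.5]
tcp_rot: [[-0.986, 0.165, 0.013], [0.165, 0.986, -0.014], [-0.015, -0.011, -1.0]]
force: [-1.1, -0.4, 6.4]
gripper_width: 0.0
```

```bash
python3 look.py 6
```

```text
6.5667 [ 569.9 -170.   158.5] [-1.1 -0.4  6.4]
[288 251  12   8  73] [293.5 254.2] [ 444.8 -198.2  171.9]
[316 256  12   8  76] [321.5 259.2] [ 492.1 -206.9  158.4]
```

>>> {"method": "play_rows", "body": {
  "series": [
    [-0.01,0,-0.04,0,0],
    [-0.01,0,-0.04,0,0],
    [-0.01,0,-0.04,0,0]
  ]
}}

```text
clock: 6.92
tool_pos: [569.9, -170.0, 157.3]
tcp_rot: [[-0.986, 0.165, 0.016], [0.165, 0.986, -0.014], [-0.018, -0.011, -1.0]]
force: [-1.7, 1.1, 6.4]
gripper_width: -0.0
```

```bash
python3 look.py 7
```

```text
6.9167 [ 569.9 -170.   157.3] [-1.7  1.1  6.4]
[288 250  12   8  73] [293.7 253.7] [ 445.5 -198.1  173. ]
[316 256  12   8  75] [321.5 259.1] [ 492.1 -207.3  159.2]
```

>>> {"method": "play_rows", "body": {
  "series": [
    [-0.01,0,-0.04,0,0],
    [-0.01,0,-0.04,0,0],
    [-0.01,0,-0.04,0,0]
  ]
}}

```text
clock: 7.27
tool_pos: [569.8, -170.1, 156.1]
tcp_rot: [[-0.986, 0.165, 0.019], [0.165, 0.986, -0.015], [-0.021, -0.012, -1.0]]
force: [-1.0, 1.3, 6.4]
gripper_width: 0.0
```

```bash
python3 look.py 8
```

```text
7.2667 [ 569.8 -170.1  156.1] [-1.   1.3  6.4]
[289 250  11   8  70] [294.1 253.3] [ 445.8 -198.9  174.3]
[316 255  12   9  75] [321.5 259.1] [ 492.2 -206.7  159.7]
```

Tilt is about 17° with no slide yet. Continuing.

>>> {"method": "play_rows", "body": {
  "series": [
    [-0.01,0,-0.04,0,0],
    [-0.01,0,-0.04,0,0],
    [-0.01,0,-0.04,0,0]
  ]
}}

```text
clock: 7.62
tool_pos: [569.9, -170.1, 154.9]
tcp_rot: [[-0.986, 0.165, 0.022], [0.165, 0.986, -0.016], [-0.024, -0.012, -1.0]]
force: [-0.8, 1.3, 5.6]
gripper_width: 0.004
```

```bash
python3 look.py 9
```

```text
7.6167 [ 569.9 -170.1  154.9] [-0.8  1.3  5.6]
[289 249  12   9  70] [294.4 252.9] [ 446.2 -198.9  175.5]
[316 255  12   9  75] [321.4 258.9] [ 491.8 -207.1  159.5]
```

>>> {"method": "play_rows", "body": {
  "series": [
    [-0.01,0,-0.04,0,0],
    [-0.01,0,-0.04,0,0],
    [-0.01,0,-0.04,0,0]
  ]
}}

```text
clock: 7.97
tool_pos: [570.0, -170.2, 153.8]
tcp_rot: [[-0.986, 0.165, 0.025], [0.165, 0.986, -0.017], [-0.028, -0.012, -1.0]]
force: [-0.7, 1.8, 6.7]
gripper_width: -0.001
```

```bash
python3 look.py 10
```

```text
7.9667 [ 570.  -170.2  153.8] [-0.7  1.8  6.7]
[289 249  12   8  70] [294.7 252.6] [ 447.1 -198.7  176.3]
[316 255  12   9  75] [321.4 258.9] [ 492.  -206.5  159.7]
```

>>> {"method": "play_rows", "body": {
  "series": [
    [-0.01,0,-0.04,0,0],
    [-0.01,0,-0.04,0,0],
    [-0.01,0,-0.04,0,0]
  ]
}}

```text
clock: 8.32
tool_pos: [570.2, -170.3, 152.7]
tcp_rot: [[-0.986, 0.165, 0.029], [0.165, 0.986, -0.018], [-0.032, -0.013, -0.999]]
force: [-0.2, 0.4, 6.3]
gripper_width: -0.003
```

```bash
python3 look.py 11
```

```text
8.3167 [ 570.2 -170.3  152.7] [-0.2  0.4  6.3]
[290 249  11   8  66] [295.  252.3] [ 447.6 -198.7  176.7]
[316 255  12   9  74] [321.4 258.8] [ 492.  -206.7  159.6]
```

>>> {"method": "play_rows", "body": {
  "series": [
    [-0.01,0,-0.04,0,0],
    [-0.01,0,-0.04,0,0],
    [-0.01,0,-0.04,0,0]
  ]
}}

```text
clock: 8.67
tool_pos: [570.3, -170.4, 151.6]
tcp_rot: [[-0.986, 0.165, 0.033], [0.164, 0.986, -0.019], [-0.035, -0.013, -0.999]]
force: [-0.5, 0.8, 7.0]
gripper_width: 0.002
```

```bash
python3 look.py 12
```

```text
8.6667 [ 570.3 -170.4  151.6] [-0.5  0.8  7. ]
[290 248  11   8  66] [295.1 251.8] [ 448.  -198.8  177.9]
[316 255  12   9  76] [321.5 258.8] [ 492.  -206.4  159.8]
```

View pics/l12.png

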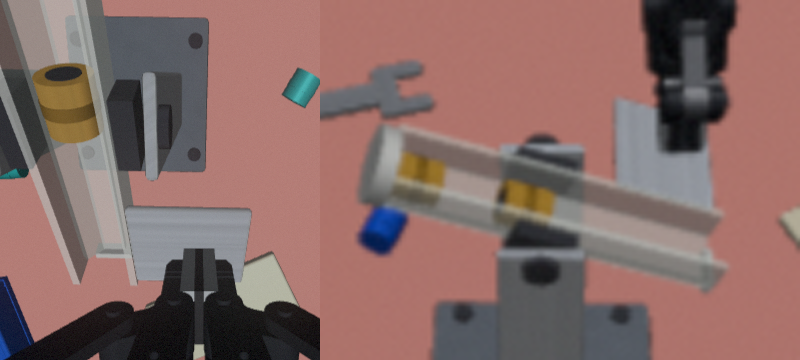

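Tilt is about 21°, and both inserts are still in place (front at (528,200) in the side crop). Continuing in small steps.

>>> {"method": "play_rows", "body": {
  "series": [
    [-0.01,0,-0.04,0,0],
    [-0.01,0,-0.04,0,0]
  ]
}}

```text
clock: 8.93
tool_pos: [570.5, -170.5, 150.9]
tcp_rot: [[-0.986, 0.165, 0.035], [0.164, 0.986, -0.02], [-0.038, -0.014, -0.999]]
force: [0.1, 0.1, 6.6]
gripper_width: 0.002
```

```bash
python3 look.py 13
```

```text
8.9333 [ 570.5 -170.5  150.9] [0.1 0.1 6.6]
[290 248  12   8  67] [295.4 251.7] [ 448.4 -198.9  178.1]
[316 255  12   9  74] [321.6 258.7] [ 492.2 -206.7  160. ]
```

>>> {"method": "play_rows", "body": {
  "series": [
    [-0.01,0,-0.04,0,0],
    [-0.01,0,-0.04,0,0]
  ]
}}

```text
clock: 9.2
tool_pos: [570.7, -170.6, 150.1]
tcp_rot: [[-0.986, 0.165, 0.038], [0.164, 0.986, -0.02], [-0.041, -0.014, -0.999]]
force: [-0.2, 1.0, 6.1]
gripper_width: 0.0
```

```bash
python3 look.py 14
```

```text
9.2 [ 570.7 -170.6  150.1] [-0.2  1.   6.1]
[292 248  13   9  77] [297.8 252.1] [ 452.4 -199.4  177.6]
[319 256  12   8  71] [324.5 259.5] [ 497.1 -206.8  157.6]
```

Both inserts have started to slide, so I stop pressing and watch.

>>> {"method": "play_rows", "body": {
  "series": [
    [0,0,0,0,0],
    [0,0,0,0,0],
    [0,0,0,0,0],
    [0,0,0,0,0]
  ]
}}

```text
clock: 9.63
tool_pos: [570.8, -170.6, 150.2]
tcp_rot: [[-0.986, 0.165, 0.038], [0.164, 0.986, -0.021], [-0.041, -0.014, -0.999]]
force: [-0.4, -0.6, 2.5]
gripper_width: 0.0
```

```bash
python3 look.py 15
```

```text
9.6333 [ 570.8 -170.6  150.2] [-0.4 -0.6  2.5]
[313 254  13   9  75] [319. 258.] [ 487.5 -205.8  162.1]
[339 261  12   9  74] [344.5 265.3] [ 531.8 -214.4  142.5]
```

>>> {"method": "play_rows", "body": {
  "series": [
    [0,0,0,0,0],
    [0,0,0,0,0],
    [0,0,0,0,0],
    [0,0,0,0,0]
  ]
}}

```text
clock: 10.07
tool_pos: [570.8, -170.6, 150.2]
tcp_rot: [[-0.986, 0.165, 0.038], [0.164, 0.986, -0.021], [-0.041, -0.014, -0.999]]
force: [-0.3, 0.7, 1.8]
gripper_width: -0.0
```

```bash
python3 look.py 16
```

```text
10.0667 [ 570.8 -170.6  150.2] [-0.3  0.7  1.8]
[347 264  23  11 136] [358.2 269. ] [ 556.1 -218.4  132.1]
```

View pics/l16.png

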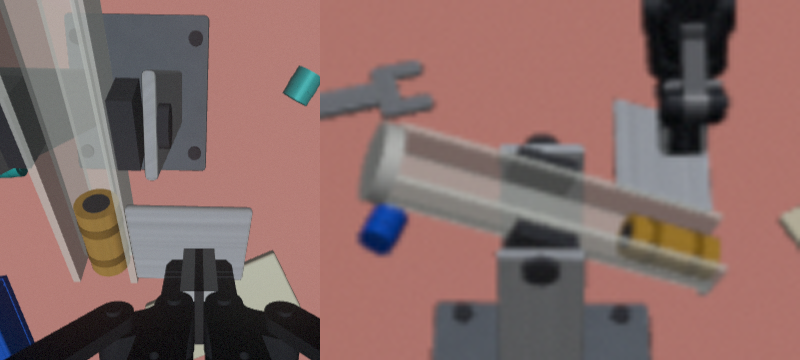

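Both inserts lie end to end inside the tube, with the front one against the lip at about (705,250) in the side crop. I'll lift off gently.

>>> {"method": "play_rows", "body": {
  "series": [
    [0,0,0.05,0,0],
    [0,0,0.1,0,0],
    [0,0,0.2,0,0],
    [0,0,0.4,0,0],
    [0,0,0.6,0,0],
    [0,0,0.6,0,0],
    [0,0,0.6,0,0],
    [0,0,0.4,0,0],
    [0,0,0.2,0,0],
    [0,0,0,0,0]
  ]
}}

```text
clock: 11.0
tool_pos: [570.1, -170.4, 236.4]
tcp_rot: [[-0.986, 0.165, 0.038], [0.164, 0.986, -0.021], [-0.041, -0.014, -0.999]]
force: [0.1, 0.7, 0.2]
gripper_width: -0.001
```

```bash
python3 look.py 17
python3 - <<'E'
from h import *
z=np.load('pics/s17.npz');cv2.imwrite('pics/big17.png',cv2.cvtColor(cv2.resize(z['p'][230:300,300:400],(800,560),interpolation=cv2.INTER_CUBIC),cv2.COLOR_RGB2BGR))
P=pts('side',z['d'])
q=z['p']
for u in range(345,382,2): print(u,P[266+(u-358)//4,u].round(0),q[266+(u-358)//4,u])
E
```

```text
11.0 [ 570.1 -170.4  236.4] [0.1 0.7 0.2]
[347 264  23  11 139] [358.2 268.9] [ 556.1 -218.7  132.1]
345 [ 536. -200.  133.] [114  98  95]
347 [ 538. -206.  137.] [110  90  71]
349 [ 543. -203.  133.] [111  91  73]
351 [ 545. -208.  136.] [129 101  60]
353 [ 550. -201.  127.] [104  86  71]
355 [ 552. -209.  132.] [113  88  57]
357 [ 557. -205.  126.] [116  96  85]
359 [ 561. -205.  122.] [119  97  74]
361 [ 564. -206.  123.] [113  95  85]
363 [ 568. -206.  120.] [108  88  70]
365 [ 572. -206.  119.] [110  92  85]
367 [ 606. -122.    1.] [123  95  80]
369 [ 610. -121.   -1.] [164 109 101]
371 [ 613. -126.    1.] [167 111 103]
373 [ 618. -127.    1.] [167 110 103]
375 [ 622. -129.   -1.] [166 110 103]
377 [ 626. -130.   -1.] [167 110 103]
379 [ 629. -133.   -1.] [166 110 103]
381 [ 634. -133.   -1.] [166 110 103]
```

View pics/l17.png

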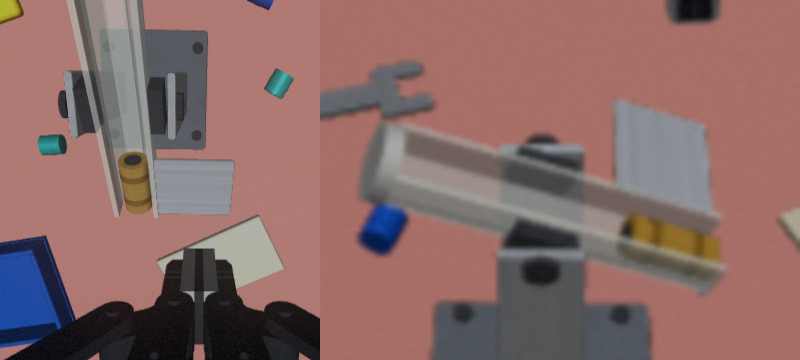

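View pics/big17.png

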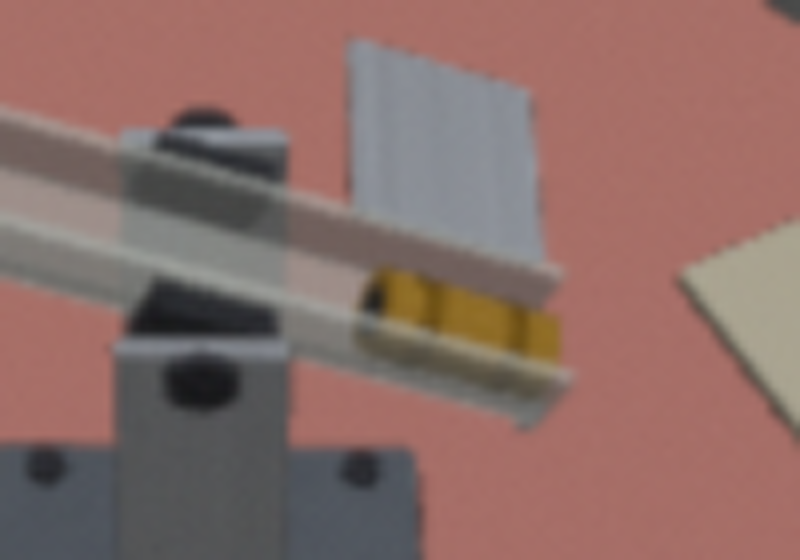

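The tube stayed at its tilt, the inserts' centroid has not moved in 0.9 s, and the arm is clear. Handing in.

```bash
python3 -c "
from h import *
print(job_done())"
```

```text
the job is handed in; nothing more can be done
None
```

I tipped the longer tube mouth-down by pressing its ear slowly with the shut fingertips. The front brass insert now lies inside the tube against the lip. I pressed at no more than about 8 mm/s and saw at most about 7 N. At about 23° the inserts began to slide; I stopped pressing at once, waited for them to reach the lip, and lifted straight off. The robot touched only the ear.

- **Position:** the last side and wrist pictures show the front insert at the lip. I judged this by eye and did not measure the 10.5 mm resting distance.
- **Steadiness:** the inserts' position in the side picture was unchanged over 0.9 s, from before the lift to after it, and the tube kept its tilt.
- **Arm and time:** the fingertips were about 85 mm above the point where they had pressed, with no contact force, and I handed in at about 11 s.
- **Rear insert:** it slid down too and now rests behind the front one.
- **Other checks:** the tool leaned by about 2.5° while pressing, with no visible effect. The arm blocked the top camera, so I watched the slide in the side view.

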